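Pack the microscope accessories into their foam nests

ROBOT

A 6-joint arm with a two-finger parallel gripper is mounted at the origin on the work surface. World frame = base frame: x ahead of the robot, y to its left, z up, the work surface at z = 0. Lengths are in m, angles in rad, forces in N, time in s.
With the tool pointing down it reaches from about 0.325 to 0.875 m from the base axis. Payload 4.4 kg.
Tool frame: the origin (TCP) lies on the centre line of the jaws, within the pads' length; the fingertips stand 22 mm ahead of it and the grasp point (between the pads) lies 3 mm ahead of it; z points along the fingers, y is the line along which they close (so a half turn about z gives the same grasp; the last joint's range is limited). The gripper opens to 85 mm and grips with 20 to 120 N. Pads are 22 mm wide; open, the fingers measure 114 mm over their backs; the gripper's body (76 mm by 85 mm) begins 54 mm behind the grasp point. The pads swing forward as they close: fully open they stand 13 mm farther back than shut.
Start: joints at [1.121, 0.207, 1.542, -0, 1.393, -0.15], TCP at [0.169, 0.55, 0.214] pointing down, gripper open.
Joint ranges: [-2.73, 2.73], [-0.86, 2.22], [0.23, 2.46], [-1.11, 4.25], [0.08, 2.63], [-2.82, 2.82]. Speed limits (rad/s): [2.79, 2.79, 3.14, 3.14, 3.14, 3.14].

INTERFACE

Orientations are given as a 3x3 rotation matrix whose columns are the frame's x, y, z axes.
In Python, from rig import telemetry, viewer, manip gives the robot as it stands. The module is installed in compiled form; this text tells all that it offers.
- The arm moves only by the tool arm_command, never from a script. Its argument "commands" is a list that holds one entry, the list of rows, each a list of 6 numbers: the shift along the world's x, y, z as a fraction of full scale, then the turn, a rotation vector about the world's x, y, z as a fraction of full scale. In form: [[[tx, ty, tz, wx, wy, wz], ...]]. A call has 1 to 12 rows; each row is the pose to reach, as a shift and turn from the pose commanded when the call began; what a row does not reach only later rows make up. Full scale, the value 1, is 0.25 m for a shift and 90 degrees for a turn. A row lasts 1/12 s, in which the tool goes at most 41.7 mm and 7.16 degrees, less where a joint would pass 70% of its speed; a pose out of reach is approached as far as the arm can. A call with a number of a shift or a turn outside -1 to 1 is refused whole. A call with a gripper value outside its range is refused whole. "fingers" is the finger opening in mm, from 0 to 85.4, set as the call begins (left out, the last holds). The fingers move at their own pace and stop on an object; the grip force is fixed at half the most. Time passes only in rows, so rows that repeat a pose let the fingers close. It gives the time, the measured TCP pose, the force, the opening and the grip force at its end, in the units of the state.
- telemetry.sense(): the state, without advancing time (a new reading comes with each control period).
- viewer.snapshot(name): name is "scene" or "side" or "wrist"; returns a dict with "image" (420x560x3 uint8, red, green, blue), "K" (3x3 intrinsics, pixels), "R" (3x3) and "t" (3): a world point X has camera coordinates R X + t. Camera axes: x right, y down, z forward; pixel columns grow to the right and rows downward; lengths in m; the calibration is good to about 2 mm. A picture is of the moment at which its call begins. There is no depth.
- manip.close_job(): hands the job in; it is judged then, once.
Trained networks look in a picture, given as the dict that the camera call returned (one of the last four; its "shot" number tells which), for a name from the list of things; names that differ only in an ending like _2 or _b are one class to them, and where a whole thing is asked for, a point or a joint stands for the part that bears it (a point fixed in the world has none). Each returns a list of dicts, best first, with "p" (0 to 1); they miss things now and then, are a little off and sometimes report something else, mostly with a low value. They report only what shows in the picture. A call takes as long as a camera call. They do not tell look-alikes from the thing itself.
- viewer.outline_of(picture, name): "mask" (420x560 bool, what is visible of it) and "location" ([column, row] in pixels, amid what is visible of it).
- viewer.place_of(picture, name): "location" ([column, row] in pixels: a listed point, or the origin of a listed thing).
The state is a dict: "time_s": time; "joint_positions": joint angles; "joint_velocities": joint speeds; "effort": joint torques, N m; "position": TCP position; "eef_rot": TCP orientation; "ft_force": force on the tool from outside, world axes, zero at the start; "wrist_torque": the same for the moment, N m; "grip_width": finger opening in m; "gripper_force": force on a finger pad.
Only numpy, scipy, OpenCV 4.12 (cv2) and the standard library are available. Lean on these libraries where they do the work, as an engineer would, in place of code of your own. Each camera call takes 0.05 s, during which the arm holds its last target. There are 200 camera calls.

TASK

Pack the microscope accessories away in the white tray, setting each one down right way up and fully home without letting it fall: take the stack apart, seat the small lens and the standing eyepiece in their own empty nests and the large lens in the round pocket of the long nest, then lay the metal stage plate, same side up, in the recess across the top of the long nest so that it covers the large lens. Leave the eyepiece that is already packed and the little oil bottle where they are.

Things in the scene. Friction and masses are not known exactly. Their poses are not given: they have to be found in the camera images.
- stage_plate: Loose flat aluminium stage plate, 62 (x) x 136 (y) x 8 (z) mm, 180 g, with a 26 mm hole in the middle and a low steel spring clip (3.5 mm high) on top near each end, over 50 mm from the middle. Bottom of the stack, on the bench; a flat dust cap lies off each end. Origin: centre of its underside; y along its length, z up. Grip it across its 62 mm width at the middle.
- large_lens: Loose black round supplementary lens with a bright ring and glass on top, a plain upright cylinder for gripping, diameter 58 mm, height 28 mm, 170 g. It stands on the middle of the stage plate. Origin: centre of its underside; z up.
- small_lens: Loose black round supplementary lens of the same make, diameter 44 mm, height 22 mm, 90 g. It stands on top of the large lens: the top of the stack. Origin: centre of its underside; z up.
- eyepiece: Loose eyepiece standing on the bench 100 mm or so from the stack's middle: bright steel tube below, diameter 30 mm and 22 mm high, black head above it, diameter 38 mm, up to 50 mm total height, 90 g. Origin: centre of the underside of its tube; z up. Grip it by the head.
- small_lens_nest: Fixed grey foam block in the tray, 80 x 80 mm, 16 mm high, with a round pocket in the middle of its top: diameter 54 mm, widened to 62 mm at the mouth, 8 mm deep, so the pocket's floor is 8 mm above the origin. Place of the small lens. Origin: centre of the block's underside, 4 mm above the bench; z up.
- eyepiece_nest: Fixed grey foam block in the tray, 80 x 80 mm, 24 mm high, with a round pocket in its top: diameter 40 mm (48 mm at the mouth), 16 mm deep, floor 8 mm above the origin. The empty one of two such. Place of the standing eyepiece, tube down. Origin: centre of its underside, 4 mm above the bench; z up. The three small nests stand in a row, 90 mm apart, in any order.
- long_nest: Fixed grey foam cradle in the tray, 90 (x) x 166 (y) mm, z up; origin: centre of its underside. Middle 20 mm high, with the large lens's round pocket (68 mm wide, 76 at the mouth, floor 8 mm above origin); keep fingertips above it. Both ends, over 44 mm out along y, rise to 40 mm to carry the plate in a recess 76 x 152 mm with an 8 mm rim. Middle open along x for fingers closing along x.
- packed_eyepiece: Second eyepiece, same as the other, already standing in the third small nest (80 x 80 x 24 mm) of the tray; leave it there. Origin: centre of the underside of its tube; z up.
- oil_bottle: Small loose amber dropper bottle, diameter 26 mm, 55 mm high with its black cap, standing on the bench 100 mm or so from the stack's middle, on the other side of the stack from the loose eyepiece; leave it there. Origin: centre of its underside; z up.
Mind the look-alikes: they are no part of the job. Leave any pink look-alike of the long_nest alone. What is shaped like the small_lens but pink is not meant.

How it is judged:
By the outcome, as a careful person would: the job done as asked, in the order asked, and still so for the second after the job is handed in, with the robot touching nothing.
It also fails if it takes over 102 s, if anything falls off the work surface, if the arm or the gripper's body presses on something with over 40 N, if the wrist force passes 120 N, or if a joint passes its speed limit or range.

## Working session

There is one attempt and no reset: what is moved stays moved. The work goes in short steps, Python scripts to look and compute and a tool call to move; the robot and the scene stay as the last step left them, time stands still between calls to the robot, and variables do not carry over. Pictures are saved under pics/ and viewed, at most 14 in all, crops included, and the job is handed in when it is done.

Besides the shell and the picture viewer there is one more tool, called after "Call:" as name(argument=value, ...) on one line, values as JSON. arm_command: Moves the arm, as the interface text tells. Shift numbers are shares of 0.25 m and turn numbers shares of 90 degrees, none past 1 either way. Its arguments: {"type":"object","properties":{"commands":{"type":"array"},"fingers":{"type":"number"}},"required":["commands"]}

```bash
mkdir -p pics
cat > h.py <<'E'
import numpy as np, cv2
from rig import telemetry, viewer, manip
def snap(n,f=None):
    p=viewer.snapshot(n)
    if f: cv2.imwrite('pics/'+f,p['image'][:,:,::-1])
    return p
def ray(p,uv):
    K,R,t=map(np.array,(p['K'],p['R'],p['t'])); d=R.T@np.linalg.solve(K,[uv[0],uv[1],1.]); return -R.T@t,d
def onz(p,uv,z):
    c,d=ray(p,uv); return c+d*(z-c[2])/d[2]
def proj(p,X):
    K,R,t=map(np.array,(p['K'],p['R'],p['t'])); q=K@(R@np.array(X)+t); return q[:2]/q[2]
E
python3 - <<'E'
from h import *
s=telemetry.sense(); print(s['position'],s['eef_rot'],s['grip_width'])
N={'stage_plate':0,'large_lens':.008,'small_lens':.036,'eyepiece':0,'small_lens_nest':.004,'eyepiece_nest':.004,'long_nest':.004,'packed_eyepiece':.012,'oil_bottle':0}
a=snap('scene','scene.png'); b=snap('side','side.png')
for n,z in N.items():
  for p,l in((a,'scene'),(b,'side')):
    for d in viewer.place_of(p,n)[:4]:
      print(n,l,round(d['p'],2),np.round(d['location'],1),np.round(onz(p,d['location'],z),4))
E
```

```text
[0.16893006 0.54880212 0.21281522] [[-9.55688840e-01  2.94377115e-01 -9.77050459e-04]
 [ 2.94378551e-01  9.55686700e-01 -2.04962332e-03]
 [ 3.30391930e-04 -2.24642483e-03 -9.99997422e-01]] 0.08528446008681155
stage_plate scene 0.81 [167.2 249.7] [ 0.5264 -0.1605  0.    ]
stage_plate side 0.88 [369.5 269.5] [ 0.5254 -0.1479  0.    ]
large_lens scene 0.73 [166.7 245.5] [ 0.5186 -0.1605  0.008 ]
large_lens side 0.73 [370.5 272.4] [ 0.5121 -0.1589  0.008 ]
small_lens scene 0.56 [163.7 240.2] [ 0.5206 -0.1618  0.036 ]
small_lens scene 0.51 [124.9 287.1] [ 0.6429 -0.2447  0.036 ]
small_lens side 0.76 [427.6 276.7] [ 0.5761 -0.2696  0.036 ]
small_lens side 0.57 [373.1 259.2] [ 0.5281 -0.1494  0.036 ]
eyepiece scene 0.69 [179.3 215.5] [ 0.4185 -0.1332  0.    ]
eyepiece side 0.62 [338.2 286.7] [ 0.4235 -0.1307  0.    ]
small_lens_nest scene 0.71 [305.  257.7] [0.592  0.1888 0.004 ]
small_lens_nest side 0.76 [295.5 195.1] [0.6091 0.1965 0.004 ]
eyepiece_nest scene 0.8 [274.5 265.8] [0.6067 0.11   0.004 ]
eyepiece_nest side 0.7 [317.7 211.2] [0.6004 0.095  0.004 ]
long_nest scene 0.9 [305.1 155.3] [0.2338 0.2428 0.004 ]
long_nest scene 0.9 [398.8 160.5] [0.2887 0.5184 0.004 ]
long_nest scene 0.64 [306.3 216.7] [0.465  0.2114 0.004 ]
long_nest side 0.96 [258.8 207.1] [0.4827 0.2269 0.004 ]
long_nest side 0.95 [188. 243.] [0.239  0.2348 0.004 ]
long_nest side 0.82 [155.  194.3] [0.2842 0.4918 0.004 ]
packed_eyepiece scene 0.7 [340.2 244.6] [0.5684 0.2826 0.012 ]
packed_eyepiece side 0.52 [271.3 185.9] [0.5787 0.2761 0.012 ]
oil_bottle scene 0.46 [156.9 282.6] [ 0.6192 -0.1806  0.    ]
oil_bottle side 0.62 [405.5 257.9] [ 0.6291 -0.1867  0.    ]
```

View pics/scene.png

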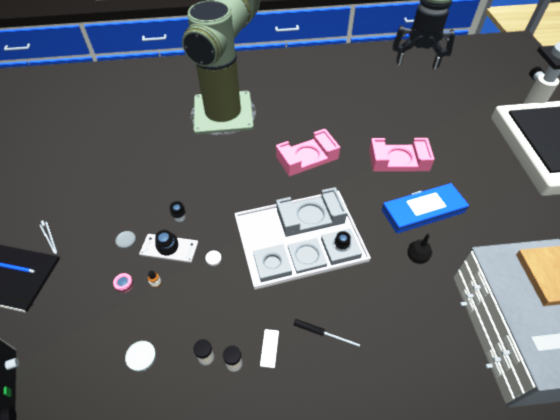

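View pics/side.png

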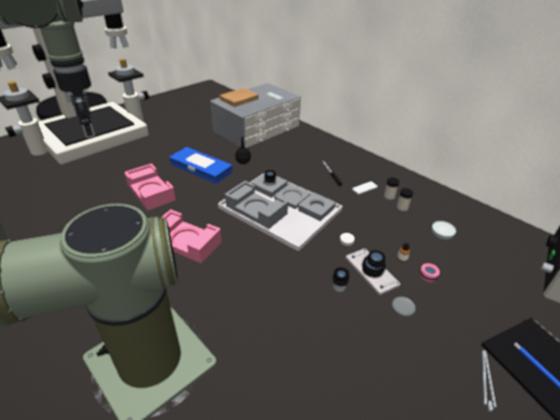

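The scene picture shows the stack at (167,245), the loose eyepiece at (178,210) and the bottle at (154,279). In the tray, the empty small nests are at (272,262), with the narrow pocket, and (306,254), with the wide one. The packed eyepiece is at (342,243) and the grey long nest at (310,212). The pink things are decoys. I'll move the wrist camera over the tray.

Call:
arm_command(commands=[[[1, -1, 0.3, 0, 0, -0.6], [1, -1, 0.3, 0, 0, -0.6], [1, -1, 0.3, 0, 0, -0.6], [1, -1, 0.3, 0, 0, -0.6], [1, -1, 0.3, 0, 0, -0.6], [1, -1, 0.3, 0, 0, -0.6], [1, -1, 0.3, 0, 0, -0.6], [1, -1, 0.3, 0, 0, -0.6], [1, -1, 0.3, 0, 0, -0.6]]])

```text
time_s: 1.75
position: [0.4218, 0.297, 0.2903]
eef_rot: [[-0.319, 0.948, 0.003], [0.948, 0.319, -0.0], [-0.001, 0.002, -1.0]]
ft_force: [0.0, -0.4, 1.0]
grip_width: 0.0854
gripper_force: 0.0
```

Call:
arm_command(commands=[[[0.2, -0.5, 0.2, 0, 0, -0.09], [0.2, -0.5, 0.2, 0, 0, -0.09], [0.2, -0.5, 0.2, 0, 0, -0.09], [0.2, -0.5, 0.2, 0, 0, -0.09], [0.2, -0.5, 0.2, 0, 0, -0.09], [0.2, -0.5, 0.2, 0, 0, -0.09]]])

```text
time_s: 2.25
position: [0.4697, 0.1739, 0.3394]
eef_rot: [[-0.185, 0.983, 0.001], [0.983, 0.185, 0.001], [0.001, 0.001, -1.0]]
ft_force: [-0.1, 0.6, -0.3]
grip_width: 0.0852
gripper_force: 0.0
```

```bash
cat > look.py <<'E'
from h import *
import sys
N={'stage_plate':0,'large_lens':.008,'small_lens':.036,'eyepiece':0,'small_lens_nest':.004,'eyepiece_nest':.004,'long_nest':.004,'packed_eyepiece':.012,'oil_bottle':0}
s=telemetry.sense(); print(s['time_s'],np.round(s['position'],4),np.degrees(np.arctan2(s['eef_rot'][1][1],s['eef_rot'][0][1])),np.round(s['joint_positions'],2))
a=snap('wrist',sys.argv[1])
for n,z in N.items():
    for d in viewer.place_of(a,n)[:3]:
      print(n,round(d['p'],2),np.round(d['location'],1),np.round(onz(a,d['location'],z),4))
E
python3 look.py w1.png
```

```text
2.25 [0.4697 0.1739 0.3394] 10.639694401091713 [ 0.18 -0.02  1.54  0.    1.63 -0.  ]
stage_plate 0.66 [279.9 338.6] [ 0.5281 -0.157   0.    ]
large_lens 0.58 [278.6 340.6] [ 0.5254 -0.1554  0.008 ]
small_lens 0.74 [279.1 354.5] [ 0.5277 -0.1614  0.036 ]
eyepiece 0.78 [229.1 315.2] [ 0.4274 -0.1235  0.    ]
small_lens_nest 0.58 [358.2 160.1] [0.5863 0.1958 0.004 ]
eyepiece_nest 0.97 [355.8 214.6] [0.6051 0.1086 0.004 ]
long_nest 0.72 [138.8  79.6] [0.2459 0.2501 0.004 ]
long_nest 0.58 [288.8 127.3] [0.471  0.2244 0.004 ]
packed_eyepiece 0.88 [368.6 102.1] [0.5776 0.2808 0.012 ]
oil_bottle 0.75 [329.8 357.5] [ 0.6303 -0.1824  0.    ]
oil_bottle 0.52 [286.1 127.7] [0.4673 0.2229 0.    ]
```

View pics/w1.png

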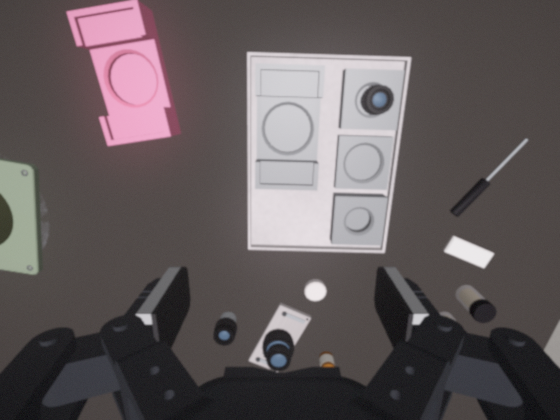

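The wrist picture shows the tray upright. The long nest pocket is at (288,128), the small lens pocket at (363,162), the eyepiece pocket at (358,219) and the stack at about (279,345). I'll refine the nests in rectified maps and move over to the stack.

```bash
cat >> h.py <<'E'
def ortho(p,z,x0,x1,y0,y1,s=.0005):
    # map: column along +y reversed? col = (y1-y)/s, row=(x1-x)/s  (x up, y left)
    K,R,t=map(np.array,(p['K'],p['R'],p['t']))
    M=np.array([[0,-s,x1],[-s,0,y1],[0,0,z],[0,0,1.]])
    H=K@np.c_[R,t]@M
    w,h=int((y1-y0)/s),int((x1-x0)/s)
    return cv2.warpPerspective(p['image'],H,(w,h),flags=cv2.INTER_LINEAR|cv2.WARP_INVERSE_MAP)
def circ(p,z,c,r0,r1,W=.06,s=.0005):
    o=ortho(p,z,c[0]-W,c[0]+W,c[1]-W,c[1]+W,s)
    g=cv2.GaussianBlur(cv2.cvtColor(o,cv2.COLOR_RGB2GRAY),(0,0),2.)
    q=cv2.HoughCircles(g,cv2.HOUGH_GRADIENT_ALT,1.5,10,param1=60,param2=.3,minRadius=int(r0/s),maxRadius=int(r1/s))
    return [] if q is None else [np.round([c[0]+W-v[1]*s,c[1]+W-v[0]*s,v[2]*s],4) for v in q[0][:4]]
E
python3 - <<'E'
from h import *
p=snap('wrist')
R,t=np.array(p['R']),np.array(p['t']);print('cam',-R.T@t,R)
for n,uv,z,r in(('long',(288,128),.024,.038),('long13',(288,128),.012,.034),('small',(363,162),.020,.031),('smallfl',(363,162),.012,.027),('eye',(358,219),.028,.024),('eyefl',(358,219),.012,.02)):
    c=onz(p,uv,z); print(n,np.round(c,4),circ(p,z,c,r-.005,r+.005))
o=ortho(p,.024,.38,.68,.04,.35,.0005); cv2.imwrite('pics/o.png',cv2.resize(o,None,fx=.95,fy=.95)[:,:,::-1])
print('packed head',[circ(p,.062,onz(p,(376,98),.062),.014,.022)])
E
```

```text
cam [0.45435013 0.25068568 0.49876382] [[ 9.82254997e-01  1.87550060e-01 -3.09638027e-04]
 [ 1.78947854e-01 -9.36705876e-01  3.00931499e-01]
 [ 5.61496810e-02 -2.95646878e-01 -9.53645708e-01]]
long [0.4681 0.2252 0.024 ] [array([0.4681, 0.2222, 0.0365]), array([0.4524, 0.2102, 0.0396])]
long13 [0.4685 0.2245 0.012 ] [array([0.47  , 0.2223, 0.0335]), array([0.47  , 0.2223, 0.0382])]
small [0.5884 0.1975 0.02  ] [array([0.5907, 0.1937, 0.0307]), array([0.6019, 0.2087, 0.0319]), array([0.5772, 0.2125, 0.0319])]
smallfl [0.5906 0.1966 0.012 ] [array([0.5929, 0.1936, 0.0311]), array([0.5929, 0.1936, 0.0261]), array([0.6176, 0.1756, 0.0258])]
eye [0.6019 0.1106 0.028 ] [array([0.6334, 0.0806, 0.025 ]), array([0.6049, 0.1061, 0.0237])]
eyefl [0.6069 0.1059 0.012 ] [array([0.6377, 0.0826, 0.0212]), array([0.5889, 0.0706, 0.0213]), array([0.6099, 0.1014, 0.0201]), array([0.6407, 0.0751, 0.0182])]
packed head [[array([0.5684, 0.281 , 0.0193]), array([0.5909, 0.2615, 0.0191]), array([0.5789, 0.2832, 0.0174])]]
```

View pics/o.png

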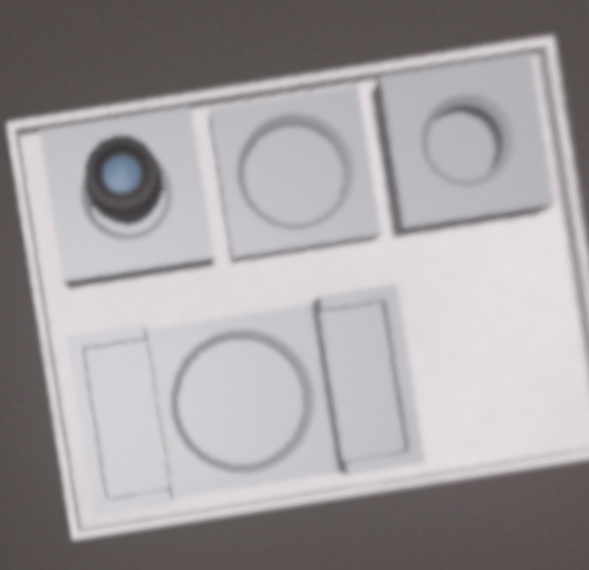

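Call:
arm_command(commands=[[[0.16, -1, -0.16, 0, 0, 0], [0.16, -1, -0.16, 0, 0, 0], [0.16, -1, -0.16, 0, 0, 0], [0.16, -1, -0.16, 0, 0, 0], [0.16, -1, -0.16, 0, 0, 0], [0.16, -1, -0.16, 0, 0, 0], [0.16, -1, -0.16, 0, 0, 0], [0.16, -1, -0.16, 0, 0, 0]]])

```text
time_s: 3.47
position: [0.509, -0.0779, 0.298]
eef_rot: [[-0.182, 0.983, -0.002], [0.983, 0.182, 0.0], [0.001, -0.002, -1.0]]
ft_force: [0.5, 0.5, -0.5]
grip_width: 0.0851
gripper_force: 0.0
```

```bash
python3 look.py w2.png
python3 - <<'E'
from h import *
p=snap('wrist')
for n,c,z,r in(('sl',(.527,-.157),.058,.022),('ll',(.527,-.157),.036,.029),('eye',(.425,-.125),.050,.019)):
    print(n,circ(p,z,c,r-.004,r+.004))
o=ortho(p,.008,.38,.68,-.3,-.0,.0005); cv2.imwrite('pics/o2.png',o[:,:,::-1])
E
```

```text
3.4667 [ 0.509  -0.0779  0.298 ] 10.504371463184576 [-0.32  0.02  1.57 -0.    1.55 -0.5 ]
stage_plate 0.63 [281.2 219.4] [ 0.5226 -0.161   0.    ]
large_lens 0.59 [285.3 218. ] [ 0.5278 -0.1549  0.008 ]
small_lens 0.88 [286.5 223.7] [ 0.5289 -0.1535  0.036 ]
small_lens 0.7 [328.9 286.8] [ 0.6102 -0.2407  0.036 ]
eyepiece 0.83 [220.5 189.1] [ 0.4261 -0.1308  0.    ]
small_lens_nest 0.23 [283.8 217. ] [ 0.5255 -0.1551  0.004 ]
eyepiece_nest 0.78 [382.5  38.7] [0.6052 0.104  0.004 ]
oil_bottle 0.81 [342.  243.8] [ 0.6229 -0.1833  0.    ]
sl []
ll [array([ 0.5262, -0.1502,  0.0291], dtype=float32)]
eye [array([ 0.428 , -0.128 ,  0.0192], dtype=float32)]
```

View pics/w2.png

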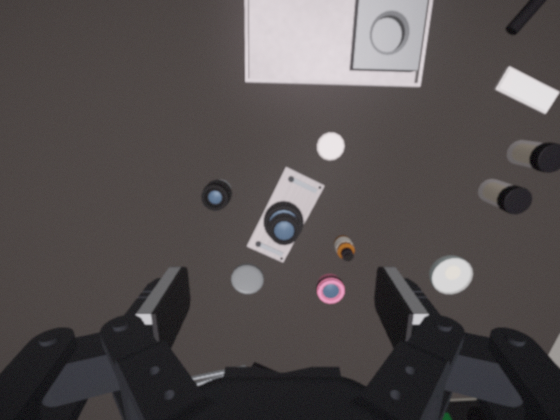

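View pics/o2.png

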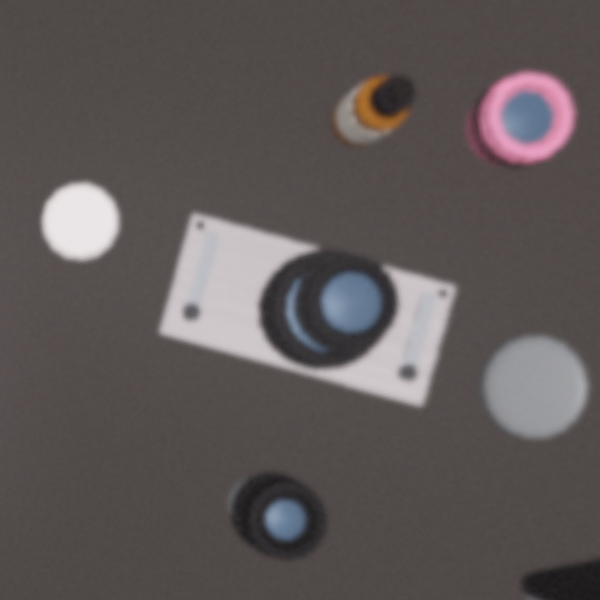

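The rectified plate corners put the stack's middle at (0.5255, -0.154) with a yaw of -15.6°. The small lens is at about (0.525, -0.156) and the eyepiece at (0.427, -0.129). Next I'll go above the small lens and check how deep the fingertips sit.

Call:
arm_command(commands=[[[0.064, -0.312, -0.712, 0, 0, 0], [0.064, -0.312, -0.712, 0, 0, 0], [0.064, -0.312, -0.712, 0, 0, 0], [0.064, -0.312, -0.712, 0, 0, 0], [0.064, -0.312, -0.712, 0, 0, 0], [0.064, -0.312, -0.712, 0, 0, 0], [0.064, -0.312, -0.712, 0, 0, 0], [0.064, -0.312, -0.712, 0, 0, 0]]], fingers=62)

```text
time_s: 4.68
position: [0.5265, -0.1534, 0.1227]
eef_rot: [[-0.187, 0.982, 0.002], [0.982, 0.187, -0.001], [-0.001, 0.002, -1.0]]
ft_force: [0.8, -0.3, 0.7]
grip_width: 0.0619
gripper_force: 0.0
```

Run:
```python
from h import *
p=snap('wrist','w3.png')
s=telemetry.sense();print(s['position'],s['grip_width'])
for n,c,z,r in(('sl',(.527,-.157),.058,.022),('ll',(.527,-.157),.036,.029),('glass',(.527,-.157),.058,.014)):
    print(n,circ(p,z,c,r-.004,r+.004))
```

```text
[ 0.52707896 -0.15357679  0.12355315] 0.06168270457192201
sl [array([ 0.5248, -0.1555,  0.0228], dtype=float32), array([ 0.5232, -0.145 ,  0.0247], dtype=float32), array([ 0.5232, -0.145 ,  0.0207], dtype=float32)]
ll [array([ 0.524 , -0.1533,  0.0291], dtype=float32)]
glass [array([ 0.5255, -0.1555,  0.0132], dtype=float32)]
```

View pics/w3.png

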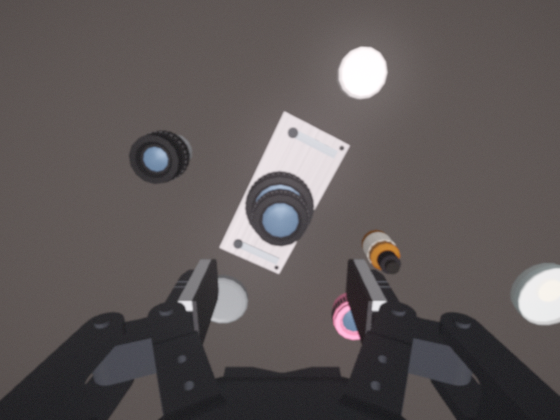

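Lens top at (280,218) lies between the pads, and the pad tips show at about (215,261) and (349,261).

```bash
python3 - <<'E'
from h import *
p=snap('wrist')
s=telemetry.sense();P=s['position'];R=np.array(s['eef_rot']);print(P)
for uv in((215,261),(350,261),(188,268)):
    c,d=ray(p,uv); 
    for sg in(-1,1):
        lo=R.T@(c-P); dl=R.T@d; k=(sg*s['grip_width']/2-lo[1])/dl[1]
        print(uv,sg,np.round(lo+k*dl,4))
E
python3 - <<'E'
import cv2
i=cv2.imread('pics/w3.png')[240:350,150:420]; cv2.imwrite('pics/w3c.png',cv2.resize(i,None,fx=2.9,fy=2.9,interpolation=2))
E
```

```text
[ 0.52724222 -0.15359386  0.12385854]
(215, 261) -1 [ 0.0106 -0.0308 -0.028 ]
(215, 261) 1 [ 0.1446  0.0308 -0.2938]
(350, 261) -1 [ 0.1427 -0.0308 -0.2899]
(350, 261) 1 [ 0.0102  0.0308 -0.0272]
(188, 268) -1 [ 0.0275 -0.0308 -0.0665]
(188, 268) 1 [ 0.1274  0.0308 -0.2546]
```

View pics/w3c.png

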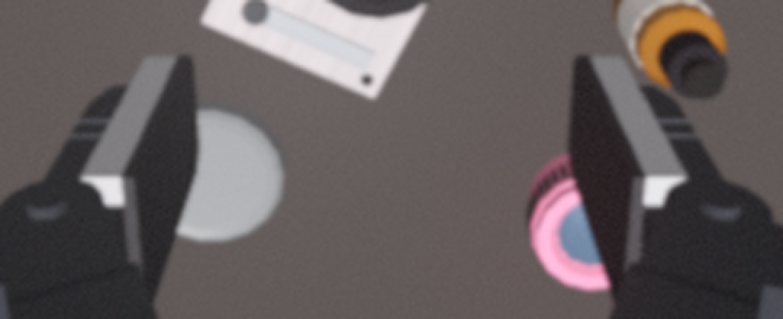

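Run:
```python
from h import *
s=telemetry.sense();P=np.array(s['position']);R=np.array(s['eef_rot'])
ims=[]
for n in('side','scene'):
    p=snap(n); im=p['image'][:,:,::-1].copy()
    c=proj(p,P)
    x,y=int(c[0])-45,int(c[1])-60
    im=cv2.resize(im[y:y+110,x:x+90],None,fx=4.4,fy=4.4,interpolation=2)
    for z,col in((-.051,(255,0,0)),(-.028,(0,255,255)),(0,(0,255,0)),(.022,(0,0,255))):
        for sg in(-1,1):
            u=(proj(p,P+R@[0,sg*.031,z])-[x,y])*4.4
            cv2.circle(im,tuple(int(v) for v in u),3,col,-1)
    ims.append(im)
cv2.imwrite('pics/tips.png',np.hstack(ims))
```

```text
(no output)
```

View pics/tips.png

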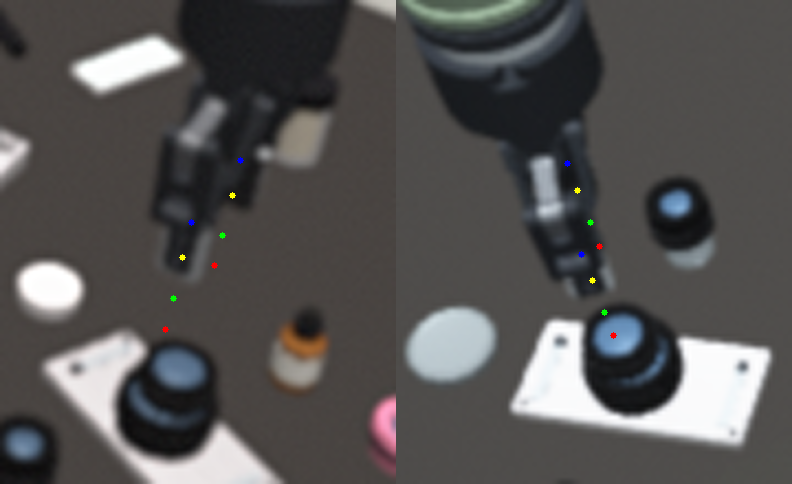

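All three cameras agree that the fingertips are about 27 mm behind the reported TCP, not 22 mm ahead as stated. I'll trust what I see and go down in steps, first by an amount that is safe under either reading.

Call:
arm_command(commands=[[[-0.008, -0.008, -0.24, 0, 0, 0], [-0.008, -0.008, -0.24, 0, 0, 0], [-0.008, -0.008, -0.24, 0, 0, 0], [-0.008, -0.008, -0.24, 0, 0, 0]]])

```text
time_s: 5.22
position: [0.523, -0.1549, 0.0611]
eef_rot: [[-0.188, 0.982, -0.001], [0.982, 0.188, 0.001], [0.001, -0.001, -1.0]]
ft_force: [1.2, 0.3, 0.8]
grip_width: 0.0621
gripper_force: 0.0
```

```bash
cat > tips.py <<'E'
from h import *
import sys
s=telemetry.sense();P=np.array(s['position']);R=np.array(s['eef_rot']);w=s['grip_width']/2
print(s['time_s'],P,np.round(s['ft_force'],1),s['grip_width'],s['gripper_force'])
ims=[]
for n in('side','scene','wrist'):
    p=snap(n); im=p['image'][:,:,::-1].copy()
    if n=='wrist': ims.append(cv2.resize(im[60:360,150:410],None,fx=1,fy=484/300)[:,:]); continue
    c=proj(p,P)
    x,y=int(np.clip(c[0]-30,0,500)),int(np.clip(c[1]-60,0,310))
    im=cv2.resize(im[y:y+110,x:x+60],None,fx=4.4,fy=4.4,interpolation=2)
    for sg in(-1,1):
        u=(proj(p,P+R@[0,sg*w,-.027])-[x,y])*4.4
        cv2.circle(im,tuple(int(v) for v in u),3,(0,255,255),-1)
    ims.append(im)
cv2.imwrite('pics/'+sys.argv[1],np.hstack([i[:484] for i in ims]))
E
python3 tips.py t2.png
```

```text
5.2167 [ 0.52299281 -0.15491998  0.06111218] [1.2 0.3 0.8] 0.062141595920499657 0.0
```

View pics/t2.png

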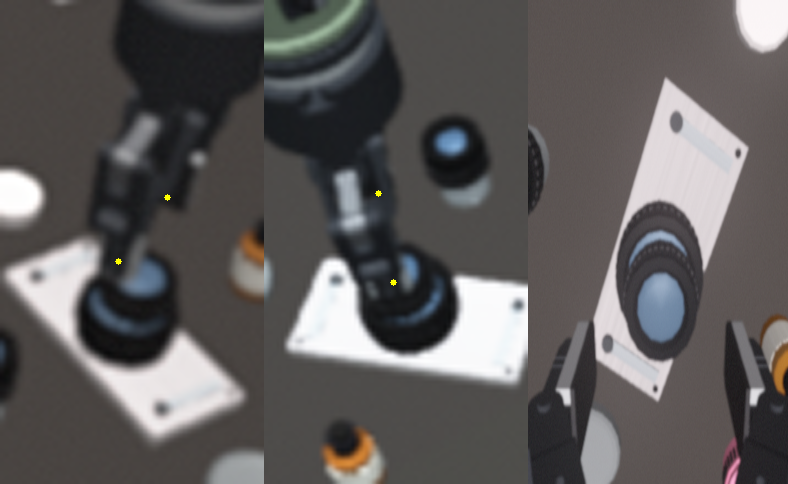

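The side and scene views confirm it: the tips are still about 30 mm above the small lens top. I'll go down to grip height and close.

Call:
arm_command(commands=[[[0.008, -0.004, -0.148, 0, 0, 0], [0.008, -0.004, -0.148, 0, 0, 0], [0.008, -0.004, -0.148, 0, 0, 0], [0.008, -0.004, -0.148, 0, 0, 0]]])

```text
time_s: 5.7
position: [0.5263, -0.1569, 0.0256]
eef_rot: [[-0.187, 0.982, 0.002], [0.982, 0.187, -0.001], [-0.001, 0.002, -1.0]]
ft_force: [-0.4, -0.5, 0.3]
grip_width: 0.0618
gripper_force: 0.0
```

Call:
arm_command(commands=[[[0, 0, 0, 0, 0, 0], [0, 0, 0, 0, 0, 0], [0, 0, 0, 0, 0, 0], [0, 0, 0, 0, 0, 0], [0, 0, 0, 0, 0, 0], [0, 0, 0, 0, 0, 0]]], fingers=38)

```text
time_s: 6.2
position: [0.5272, -0.1574, 0.0267]
eef_rot: [[-0.187, 0.982, 0.004], [0.982, 0.187, -0.002], [-0.003, 0.004, -1.0]]
ft_force: [-0.0, 1.0, 5.9]
grip_width: 0.0419
gripper_force: 60.9
```

```bash
python3 tips.py t3.png
```

```text
6.2 [ 0.5272356  -0.15740057  0.02668685] [-0.   1.   5.9] 0.04190089230095192 60.891841650009155
```

View pics/t3.png

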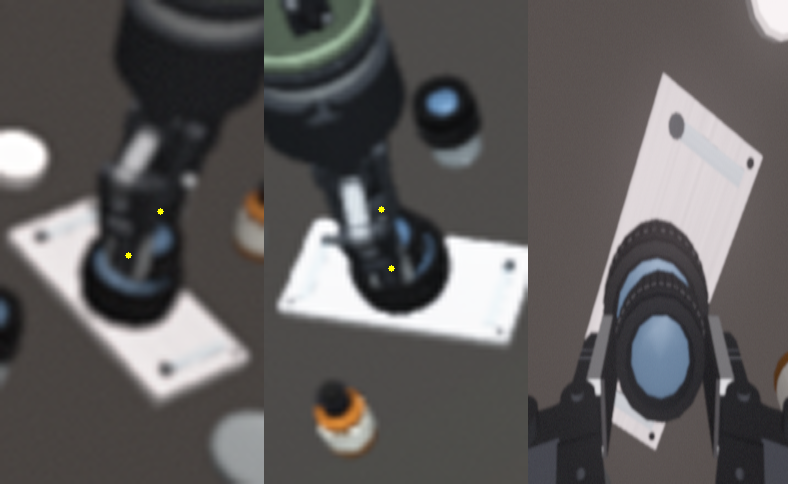

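The lens is gripped: width 42 mm, force 61 N, and the wrist view shows it centred between the pads. Lift and carry it to the small nest.

Call:
arm_command(commands=[[[0, 0, 0.16, 0, 0, 0], [0, 0, 0.32, 0, 0, 0], [0.1, 0.16, 0.32, 0, 0, 0], [0.26, 1, 0.32, 0, 0, 0], [0.26, 1, 0.32, 0, 0, 0], [0.26, 1, 0.32, 0, 0, 0], [0.26, 1, 0.32, 0, 0, 0], [0.26, 1, 0.32, 0, 0, 0], [0.26, 1, 0.32, 0, 0, 0], [0.26, 1, 0.32, 0, 0, 0]]])

```text
time_s: 7.18
position: [0.5907, 0.0971, 0.1048]
eef_rot: [[-0.192, 0.981, 0.002], [0.981, 0.192, 0.001], [0.0, 0.002, -1.0]]
ft_force: [-0.8, -1.1, -1.1]
grip_width: 0.0414
gripper_force: 61.2
```

Call:
arm_command(commands=[[[0, 0.4, 0, 0, 0, 0], [0, 0.4, 0, 0, 0, 0], [0, 0.4, 0, 0, 0, 0], [0, 0.4, 0, 0, 0, 0], [0, 0.4, 0, 0, 0, 0]]])

```text
time_s: 7.6
position: [0.5902, 0.193, 0.1042]
eef_rot: [[-0.188, 0.982, 0.0], [0.982, 0.188, -0.001], [-0.001, 0.0, -1.0]]
ft_force: [-0.2, -1.1, -0.8]
grip_width: 0.0417
gripper_force: 61.2
```

```bash
cat > st.py <<'E'
from h import *
s=telemetry.sense();P=np.array(s['position']);R=np.array(s['eef_rot'])
print(s['time_s'],np.round(P,4),'yaw',np.degrees(np.arctan2(R[1,1],R[0,1])).round(1),np.round(s['ft_force'],1),s['grip_width'],s['gripper_force'])
E
python3 - <<'E'
from st import *
p=snap('wrist','w4.png')
print('pocket',circ(p,.020,(.591,.194),.026,.036))
# held lens glass/edge at top z = bottom .1045+? use P
top=P[2]+(.058-.0267)
print('lens top',circ(p,top,P[:2],.018,.026),circ(p,top,P[:2],.011,.016))
E
```

```text
7.6 [0.5902 0.193  0.1042] yaw 10.8 [-0.2 -1.1 -0.8] 0.041726418349278226 61.23296141624451
pocket [array([0.591 , 0.1955, 0.0303], dtype=float32), array([0.6   , 0.2165, 0.0287], dtype=float32)]
lens top [array([0.549 , 0.2185, 0.0226]), array([0.588 , 0.2012, 0.0193])] [array([0.5895, 0.1945, 0.0131]), array([0.5835, 0.2297, 0.0136])]
```

Call:
arm_command(commands=[[[0.004, 0, -0.14, 0, 0, 0], [0.004, 0, -0.28, 0, 0, 0], [0.004, 0, -0.36, 0, 0, 0], [0.004, 0, -0.38, 0, 0, 0], [0.004, 0, -0.392, 0, 0, 0], [0.004, 0, -0.4, 0, 0, 0], [0.004, 0, -0.4, 0, 0, 0]]])

```text
time_s: 8.23
position: [0.5927, 0.1929, 0.0055]
eef_rot: [[-0.186, 0.983, 0.002], [0.983, 0.186, 0.0], [-0.0, 0.002, -1.0]]
ft_force: [-0.8, -0.1, -0.4]
grip_width: 0.0418
gripper_force: 61.1
```

Call:
arm_command(commands=[[[0, 0, -0.004, 0, 0, 0], [0, 0, -0.008, 0, 0, 0], [0, 0, -0.008, 0, 0, 0]]])

```text
time_s: 8.48
position: [0.592, 0.1937, 0.003]
eef_rot: [[-0.187, 0.982, 0.002], [0.982, 0.187, 0.0], [-0.0, 0.002, -1.0]]
ft_force: [-0.0, -0.1, -1.1]
grip_width: 0.0414
gripper_force: 61.1
```

Call:
arm_command(commands=[[[0, 0, -0.004, 0, 0, 0], [0, 0, -0.006, 0, 0, 0], [0, 0, -0.006, 0, 0, 0]]])

```text
time_s: 8.73
position: [0.5919, 0.1937, 0.0027]
eef_rot: [[-0.187, 0.982, 0.001], [0.982, 0.187, -0.0], [-0.0, 0.001, -1.0]]
ft_force: [-2.6, -0.8, 8.9]
grip_width: 0.0417
gripper_force: 62.2
```

Call:
arm_command(commands=[[[0, 0, -0.004, 0, 0, 0], [0, 0, -0.004, 0, 0, 0]]])

```text
time_s: 8.9
position: [0.5919, 0.1937, 0.0027]
eef_rot: [[-0.188, 0.982, 0.001], [0.982, 0.188, -0.0], [-0.0, 0.001, -1.0]]
ft_force: [-5.3, -1.8, 13.8]
grip_width: 0.0421
gripper_force: 62.8
```

Contact came at the expected depth, 24 mm below the pick. Release and rise.

Call:
arm_command(commands=[[[0, 0, 0.004, 0, 0, 0], [0, 0, 0.004, 0, 0, 0], [0, 0, 0.004, 0, 0, 0], [0, 0, 0.004, 0, 0, 0]]], fingers=58)

```text
time_s: 9.23
position: [0.5912, 0.1936, 0.0003]
eef_rot: [[-0.187, 0.982, -0.0], [0.982, 0.187, -0.0], [-0.0, -0.0, -1.0]]
ft_force: [-0.2, 0.4, -0.7]
grip_width: 0.0578
gripper_force: 0.0
```

Call:
arm_command(commands=[[[0, 0, 0.08, 0, 0, 0], [0, 0, 0.22, 0, 0, 0], [0, 0, 0.4, 0, 0, 0], [0, 0, 0.4, 0, 0, 0]]])

```text
time_s: 9.57
position: [0.5971, 0.1947, 0.1089]
eef_rot: [[-0.187, 0.982, 0.014], [0.982, 0.187, 0.003], [-0.0, 0.015, -1.0]]
ft_force: [1.6, 1.2, 2.1]
grip_width: 0.0583
gripper_force: 0.0
```

Run:
```python
from st import *
p=snap('wrist','w5.png')
for z in(.034,.038): print('lens',z,circ(p,z,(.591,.194),.018,.025),circ(p,z,(.591,.194),.011,.016))
print('pocket',circ(p,.020,(.591,.194),.027,.034))
q=snap('scene'); print(viewer.place_of(q,'eyepiece')[:1])
```

```text
9.5667 [0.5971 0.1947 0.1089] yaw 10.8 [1.6 1.2 2.1] 0.05834265713698395 0.0
lens 0.034 [array([0.612 , 0.182 , 0.0218], dtype=float32), array([0.5902, 0.1993, 0.02  ], dtype=float32)] [array([0.591 , 0.1955, 0.0132], dtype=float32)]
lens 0.038 [array([0.591 , 0.1993, 0.0219], dtype=float32), array([0.6082, 0.224 , 0.0215], dtype=float32)] [array([0.591 , 0.197 , 0.0129], dtype=float32), array([0.6232, 0.179 , 0.0137], dtype=float32), array([0.57  , 0.1708, 0.0135], dtype=float32)]
pocket [array([0.6105, 0.1888, 0.031 ], dtype=float32), array([0.5918, 0.1948, 0.0307], dtype=float32), array([0.6052, 0.2128, 0.0302], dtype=float32), array([0.5768, 0.2135, 0.0302], dtype=float32)]
[{'location': [181.8, 216.7], 'p': 0.63}]
```

View pics/w5.png

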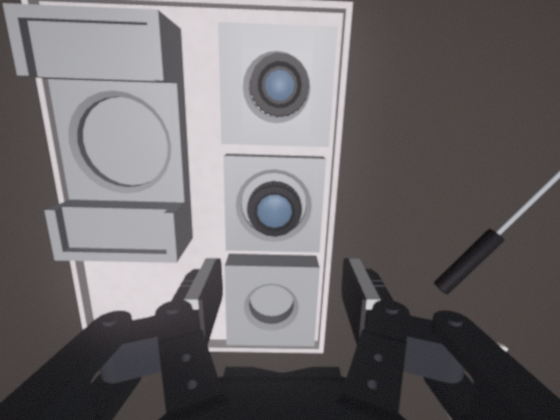

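The small lens sits level and centred in its pocket at (274,210), and its glass measures right for the seated height. Next, the eyepiece.

Call:
arm_command(commands=[[[-0.656, -1, 0, 0, 0, 0], [-0.656, -1, 0, 0, 0, 0], [-0.656, -1, 0, 0, 0, 0], [-0.656, -1, 0, 0, 0, 0], [-0.656, -1, 0, 0, 0, 0], [-0.656, -1, 0, 0, 0, 0], [-0.656, -1, 0, 0, 0, 0], [-0.656, -1, 0, 0, 0, 0]]])

```text
time_s: 10.38
position: [0.4218, -0.0593, 0.0977]
eef_rot: [[-0.183, 0.983, -0.008], [0.983, 0.183, 0.0], [0.002, -0.007, -1.0]]
ft_force: [0.6, 0.4, 0.1]
grip_width: 0.0579
gripper_force: 0.0
```

Call:
arm_command(commands=[[[0, -0.292, -0.1, 0, 0, 0], [0, -0.292, -0.1, 0, 0, 0], [0, -0.292, -0.1, 0, 0, 0], [0, -0.292, -0.1, 0, 0, 0], [0, -0.292, -0.1, 0, 0, 0]]])

```text
time_s: 10.8
position: [0.4262, -0.1284, 0.0741]
eef_rot: [[-0.186, 0.982, -0.003], [0.982, 0.186, 0.002], [0.003, -0.003, -1.0]]
ft_force: [-0.5, -0.3, -0.5]
grip_width: 0.0583
gripper_force: 0.0
```

Run:
```python
from st import *
p=snap('wrist','w6.png')
c=(.427,-.129)
print(circ(p,.05,c,.016,.022),circ(p,.05,c,.008,.014),[ (d['p'],np.round(onz(p,d['location'],0),4)) for d in viewer.place_of(p,'eyepiece')])
print('ll',circ(p,.036,(.526,-.154),.025,.033),circ(p,.036,(.526,-.154),.014,.024))
```

```text
10.8 [ 0.4262 -0.1284  0.0741] yaw 10.7 [-0.5 -0.3 -0.5] 0.05826633400764174 0.0
[array([ 0.427 , -0.132 ,  0.0182], dtype=float32)] [array([ 0.4262, -0.129 ,  0.0108], dtype=float32)] [(0.76, array([ 0.4261, -0.1303,  0.    ]))]
ll [] [array([ 0.523 , -0.1525,  0.0198], dtype=float32), array([ 0.5118, -0.1428,  0.0226], dtype=float32)]
```

Call:
arm_command(commands=[[[0, -0.006, -0.14, 0, 0, 0], [0, -0.006, -0.23, 0, 0, 0], [0, -0.006, -0.272, 0, 0, 0], [0, -0.006, -0.272, 0, 0, 0], [0, -0.006, -0.272, 0, 0, 0]]])

```text
time_s: 11.32
position: [0.4273, -0.1301, 0.0075]
eef_rot: [[-0.189, 0.982, -0.001], [0.982, 0.189, 0.001], [0.001, -0.001, -1.0]]
ft_force: [0.2, 0.3, 0.0]
grip_width: 0.0581
gripper_force: 0.0
```

Call:
arm_command(commands=[[[0, 0, 0, 0, 0, 0], [0, 0, 0, 0, 0, 0], [0, 0, 0, 0, 0, 0], [0, 0, 0, 0, 0, 0], [0, 0, 0, 0, 0, 0], [0, 0, 0, 0, 0, 0]]], fingers=32)

```text
time_s: 11.82
position: [0.4289, -0.1317, 0.0092]
eef_rot: [[-0.187, 0.982, 0.003], [0.982, 0.187, -0.001], [-0.002, 0.003, -1.0]]
ft_force: [0.1, 0.7, 6.1]
grip_width: 0.0363
gripper_force: 60.0
```

Call:
arm_command(commands=[[[0, 0, 0.16, 0, 0, 0], [0, 0, 0.32, 0, 0, 0], [0.1, 0.13, 0.36, 0, 0, 0], [0.71, 0.944, 0.36, 0, 0, 0], [0.71, 0.944, 0.36, 0, 0, 0], [0.71, 0.944, 0.36, 0, 0, 0], [0.71, 0.944, 0.36, 0, 0, 0], [0.71, 0.944, 0.36, 0, 0, 0], [0.71, 0.944, 0.36, 0, 0, 0], [0.71, 0.944, 0.36, 0, 0, 0], [0.71, 0.944, 0.36, 0, 0, 0], [0.71, 0.944, 0.36, 0, 0, 0]]])

```text
time_s: 12.82
position: [0.6042, 0.1049, 0.0972]
eef_rot: [[-0.188, 0.982, -0.001], [0.982, 0.188, -0.001], [-0.001, -0.001, -1.0]]
ft_force: [0.3, 0.2, -0.8]
grip_width: 0.0362
gripper_force: 60.4
```

Run:
```python
from st import *
p=snap('wrist','w7.png')
top=P[2]+(.050-.0092)
print('head',circ(p,top,P[:2],.016,.022),circ(p,top,P[:2],.008,.013))
print('mouth',circ(p,.028,(.6045,.106),.021,.027),'fl',circ(p,.012,(.6045,.106),.018,.022))
q=snap('scene','s2.png'); u=proj(q,(.6045,.106,.05)); x,y=int(u[0])-60,int(u[1])-60
a=cv2.resize(q['image'][y:y+110,x:x+110,::-1],(400,400)); b=p['image'][100:420,120:440,::-1]
cv2.imwrite('pics/c7.png',np.hstack([a,cv2.resize(b,(400,400))]))
```

```text
12.8167 [0.6042 0.1049 0.0972] yaw 10.8 [ 0.3  0.2 -0.8] 0.03624678068398228 60.41857838630676
head [array([0.6027, 0.1439, 0.019 ])] [array([0.5974, 0.1416, 0.0112]), array([0.6034, 0.1086, 0.0086]), array([0.5997, 0.1251, 0.011 ]), array([0.5554, 0.0599, 0.0105])]
mouth [array([0.606 , 0.1052, 0.0239], dtype=float32)] fl [array([0.606 , 0.1015, 0.0205], dtype=float32)]
```

View pics/c7.png

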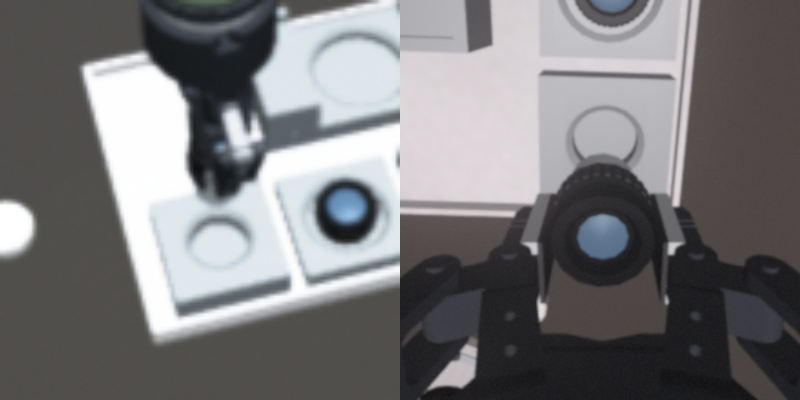

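The eyepiece is held upright between the pads, with its glass at about (282,290) in the wrist picture. I'll compute its offset from the pocket.

Run:
```python
from st import *
p=snap('wrist')
print(onz(p,(281.6,289.6),P[2]+.0408))
print('mouth',circ(p,.028,(.6045,.106),.021,.027),circ(p,.028,(.606,.106),.021,.027,.045))
```

```text
12.9167 [0.6037 0.1038 0.0972] yaw 10.7 [-0.   0.4 -0.9] 0.03630934870812161 60.41834235191345
[0.6027473  0.10706643 0.13803703]
mouth [array([0.606 , 0.1052, 0.0239], dtype=float32)] [array([0.606 , 0.1052, 0.0239], dtype=float32)]
```

Call:
arm_command(commands=[[[0.01, 0, -0.1, 0, 0, 0], [0.01, 0, -0.2, 0, 0, 0], [0.01, 0, -0.26, 0, 0, 0], [0.01, 0, -0.28, 0, 0, 0], [0.01, 0, -0.288, 0, 0, 0], [0.01, 0, -0.288, 0, 0, 0]]])

```text
time_s: 13.47
position: [0.6072, 0.1042, 0.0258]
eef_rot: [[-0.186, 0.983, 0.0], [0.983, 0.186, -0.0], [-0.0, 0.0, -1.0]]
ft_force: [-0.0, 0.7, -1.2]
grip_width: 0.036
gripper_force: 60.4
```

Call:
arm_command(commands=[[[0, 0, -0.004, 0, 0, 0], [0, 0, -0.008, 0, 0, 0], [0, 0, -0.012, 0, 0, 0], [0, 0, -0.012, 0, 0, 0]]])

```text
time_s: 13.8
position: [0.6078, 0.1051, 0.0232]
eef_rot: [[-0.187, 0.982, 0.001], [0.982, 0.187, 0.0], [-0.0, 0.001, -1.0]]
ft_force: [-0.0, -0.4, -0.9]
grip_width: 0.0361
gripper_force: 60.4
```

Call:
arm_command(commands=[[[0, 0, -0.004, 0, 0, 0], [0, 0, -0.004, 0, 0, 0]]])

```text
time_s: 13.97
position: [0.6073, 0.1051, 0.0216]
eef_rot: [[-0.187, 0.982, 0.0], [0.982, 0.187, 0.0], [-0.0, 0.0, -1.0]]
ft_force: [-0.2, 1.1, -0.4]
grip_width: 0.0362
gripper_force: 60.4
```

Call:
arm_command(commands=[[[0, 0, -0.004, 0, 0, 0], [0, 0, -0.004, 0, 0, 0]]])

```text
time_s: 14.13
position: [0.6074, 0.1051, 0.0214]
eef_rot: [[-0.187, 0.982, -0.0], [0.982, 0.187, -0.0], [-0.0, -0.0, -1.0]]
ft_force: [-2.2, -0.1, 4.8]
grip_width: 0.0359
gripper_force: 60.9
```

Call:
arm_command(commands=[[[0, 0, -0.004, 0, 0, 0], [0, 0, -0.004, 0, 0, 0]]])

```text
time_s: 14.3
position: [0.6074, 0.1051, 0.0213]
eef_rot: [[-0.187, 0.982, -0.0], [0.982, 0.187, -0.0], [-0.0, -0.0, -1.0]]
ft_force: [-4.9, -0.5, 10.4]
grip_width: 0.0366
gripper_force: 61.5
```

It is seated, again at the expected depth. Release, rise, open wide and go to the large lens.

Call:
arm_command(commands=[[[0, 0, 0.006, 0, 0, 0], [0, 0, 0.006, 0, 0, 0], [0, 0, 0.006, 0, 0, 0], [0, 0, 0.006, 0, 0, 0], [0, 0, 0.1, 0, 0, 0], [0, 0, 0.26, 0, 0, 0], [0, 0, 0.36, 0, 0, 0], [0, 0, 0.36, 0, 0, 0]]], fingers=56)

```text
time_s: 14.97
position: [0.6125, 0.1053, 0.1166]
eef_rot: [[-0.187, 0.982, 0.013], [0.982, 0.187, 0.0], [-0.002, 0.013, -1.0]]
ft_force: [1.3, 0.4, 1.4]
grip_width: 0.0559
gripper_force: 0.0
```

Run:
```python
from st import *
p=snap('wrist','w8.png')
for z in(.058,.062,.066): print(z,circ(p,z,(.606,.106),.016,.022),circ(p,z,(.606,.106),.008,.013))
print([ (round(d['p'],2),np.round(onz(p,d['location'],.012),4)) for d in viewer.place_of(p,'eyepiece')])
```

```text
14.9667 [0.6125 0.1053 0.1166] yaw 10.8 [1.3 0.4 1.4] 0.05586036096522319 0.0
0.058 [array([0.6075, 0.106 , 0.0183], dtype=float32), array([0.6045, 0.1142, 0.0178], dtype=float32), array([0.6045, 0.1142, 0.0213], dtype=float32)] [array([0.6345, 0.0932, 0.0108], dtype=float32), array([0.6068, 0.1067, 0.0089], dtype=float32)]
0.062 [array([0.606 , 0.1075, 0.0182], dtype=float32), array([0.6045, 0.115 , 0.0177], dtype=float32), array([0.6045, 0.115 , 0.0212], dtype=float32)] [array([0.633 , 0.0955, 0.0109], dtype=float32), array([0.606 , 0.1082, 0.009 ], dtype=float32), array([0.6008, 0.1187, 0.0111], dtype=float32)]
0.066 [array([0.6038, 0.1172, 0.0189], dtype=float32), array([0.6068, 0.1082, 0.0178], dtype=float32)] [array([0.606 , 0.1097, 0.0089], dtype=float32)]
[(0.57, array([0.607 , 0.1056, 0.012 ]))]
```

Call:
arm_command(commands=[[[-0.328, -1, 0, 0, 0, 0], [-0.328, -1, 0, 0, 0, 0], [-0.328, -1, 0, 0, 0, 0], [-0.328, -1, 0, 0, 0, 0], [-0.328, -1, 0, 0, 0, 0], [-0.328, -1, 0, 0, 0, 0], [-0.328, -1, 0, 0, 0, 0], [-0.328, -1, 0, 0, 0, 0], [-0.328, -1, 0, 0, 0, 0]]], fingers=80)

```text
time_s: 15.82
position: [0.5241, -0.1448, 0.1079]
eef_rot: [[-0.185, 0.983, -0.003], [0.983, 0.185, 0.002], [0.003, -0.002, -1.0]]
ft_force: [0.6, 0.6, 0.1]
grip_width: 0.0799
gripper_force: 0.0
```

Run:
```python
from st import *
p=snap('wrist','w9.png')
c=(.525,-.154)
for z in (.034,.036):print(circ(p,z,c,.026,.032),circ(p,z,c,.01,.024))
o=ortho(p,.008,.4,.65,-.28,-.03)
g=cv2.cvtColor(o,cv2.COLOR_RGB2GRAY); m=cv2.morphologyEx((g>150).astype(np.uint8),cv2.MORPH_OPEN,np.ones((5,5)))
n,l,st,ce=cv2.connectedComponentsWithStats(m)
for i in range(1,n):
    if st[i,4]>4000:
        r=cv2.minAreaRect(np.argwhere(l==i)[:,::-1].astype(np.float32)); print(.65-r[0][1]*.0005,-.03-r[0][0]*.0005,r)
```

```text
15.8167 [ 0.5241 -0.1448  0.1079] yaw 10.6 [0.6 0.6 0.1] 0.07991620897287788 0.0
[array([ 0.5258, -0.1518,  0.0294], dtype=float32)] [array([ 0.5242, -0.1555,  0.0204], dtype=float32)]
[array([ 0.5258, -0.151 ,  0.0292], dtype=float32)] [array([ 0.5235, -0.1548,  0.0202], dtype=float32)]
0.5255557556152344 -0.15355615234375 ((247.1123046875, 248.88848876953125), (274.8817138671875, 126.71163177490234), 15.600836753845215)
0.48675 -0.26125 ((462.5, 326.5), (97.0, 73.0), 90.0)
```

The eyepiece is upright and home. The large lens is at (0.5255, -0.152) and the plate's middle at (0.5256, -0.1536), yaw -15.6°. Now down onto the large lens.

Call:
arm_command(commands=[[[0.006, -0.029, -0.15, 0, 0, 0], [0.006, -0.029, -0.3, 0, 0, 0], [0.006, -0.029, -0.4, 0, 0, 0], [0.006, -0.029, -0.428, 0, 0, 0], [0.006, -0.029, -0.428, 0, 0, 0], [0.006, -0.029, -0.428, 0, 0, 0]]])

```text
time_s: 16.37
position: [0.5276, -0.1512, 0.0028]
eef_rot: [[-0.189, 0.982, 0.0], [0.982, 0.189, 0.0], [-0.0, 0.0, -1.0]]
ft_force: [0.7, 0.2, 0.7]
grip_width: 0.0803
gripper_force: 0.0
```

Call:
arm_command(commands=[[[0, 0, 0, 0, 0, 0], [0, 0, 0, 0, 0, 0], [0, 0, 0, 0, 0, 0], [0, 0, 0, 0, 0, 0], [0, 0, 0, 0, 0, 0], [0, 0, 0, 0, 0, 0]]], fingers=52)

```text
time_s: 16.87
position: [0.529, -0.153, 0.0055]
eef_rot: [[-0.187, 0.982, 0.005], [0.982, 0.187, -0.002], [-0.003, 0.004, -1.0]]
ft_force: [-0.5, 1.4, 4.4]
grip_width: 0.0551
gripper_force: 63.5
```

The grip is a little shallow, so I'll regrip 4 mm lower.

Call:
arm_command(commands=[[[0, 0, 0, 0, 0, 0], [0, 0, 0, 0, 0, 0], [0, 0, 0, 0, 0, 0], [-0.004, 0.004, -0.018, 0, 0, 0], [-0.004, 0.004, -0.018, 0, 0, 0], [-0.004, 0.004, -0.018, 0, 0, 0]]], fingers=72)

```text
time_s: 17.37
position: [0.5251, -0.1509, -0.0027]
eef_rot: [[-0.187, 0.982, -0.001], [0.982, 0.187, 0.001], [0.001, -0.001, -1.0]]
ft_force: [-0.0, -0.0, -0.8]
grip_width: 0.0719
gripper_force: 0.0
```

Call:
arm_command(commands=[[[0, 0, 0, 0, 0, 0], [0, 0, 0, 0, 0, 0], [0, 0, 0, 0, 0, 0], [0, 0, 0, 0, 0, 0], [0, 0, 0, 0, 0, 0], [0, 0, 0, 0, 0, 0]]], fingers=52)

```text
time_s: 17.87
position: [0.5265, -0.1515, -0.0015]
eef_rot: [[-0.187, 0.982, 0.001], [0.982, 0.187, -0.001], [-0.001, 0.001, -1.0]]
ft_force: [-0.2, -0.1, 5.4]
grip_width: 0.0557
gripper_force: 64.2
```

Run:
```python
from st import *
p=snap('wrist','w10.png')
c=(.526,-.153)
for z in (.036,):print(circ(p,z,c,.026,.032),circ(p,z,c,.01,.024))
```

```text
17.8667 [ 0.5265 -0.1515 -0.0015] yaw 10.8 [-0.2 -0.1  5.4] 0.05569980207424932 64.24280405044556
[array([ 0.5193, -0.1628,  0.0289], dtype=float32), array([ 0.5268, -0.153 ,  0.0294], dtype=float32)] [array([ 0.5252, -0.1538,  0.02  ], dtype=float32), array([ 0.523 , -0.141 ,  0.0215], dtype=float32)]
```

Call:
arm_command(commands=[[[0, 0, 0.14, 0, 0, 0], [0, 0, 0.3, 0, 0, 0], [-0.03, 0.14, 0.36, 0, 0, 0], [-0.23, 1, 0.36, 0, 0, -0.022], [-0.23, 1, 0.36, 0, 0, -0.022], [-0.23, 1, 0.36, 0, 0, -0.022], [-0.23, 1, 0.36, 0, 0, -0.022], [-0.23, 1, 0.36, 0, 0, -0.022], [-0.23, 1, 0.36, 0, 0, -0.022], [-0.23, 1, 0.36, 0, 0, -0.022]]])

```text
time_s: 18.75
position: [0.4653, 0.1018, 0.0866]
eef_rot: [[-0.158, 0.987, -0.004], [0.987, 0.158, 0.001], [0.001, -0.004, -1.0]]
ft_force: [0.4, -0.1, -2.0]
grip_width: 0.0557
gripper_force: 64.7
```

Call:
arm_command(commands=[[[0, 0.5, 0, 0, 0, 0], [0, 0.5, 0, 0, 0, 0], [0, 0.5, 0, 0, 0, 0], [0, 0.5, 0, 0, 0, 0], [0, 0.5, 0, 0, 0, 0], [0, 0.5, 0, 0, 0, 0]]])

```text
time_s: 19.25
position: [0.4678, 0.2227, 0.0871]
eef_rot: [[-0.153, 0.988, -0.002], [0.988, 0.153, -0.002], [-0.001, -0.002, -1.0]]
ft_force: [-0.5, -0.5, -0.8]
grip_width: 0.0561
gripper_force: 64.6
```

Run:
```python
from st import *
p=snap('wrist','w11.png')
top=P[2]+.0375
print('lens',circ(p,top,P[:2],.026,.032),circ(p,top,P[:2],.012,.022))
print('mouth',circ(p,.024,(.469,.2225),.034,.040),circ(p,.024,(.469,.2225),.034,.040,.05))
```

```text
19.25 [0.4678 0.2227 0.0871] yaw 8.8 [-0.5 -0.5 -0.8] 0.05610991789334268 64.64928388595581
lens [] [array([0.4633, 0.2572, 0.0194]), array([0.4693, 0.2189, 0.0199])]
mouth [array([0.469 , 0.2225, 0.0368], dtype=float32)] [array([0.4688, 0.223 , 0.0374], dtype=float32)]
```

Call:
arm_command(commands=[[[0, 0.008, -0.12, 0, 0, 0], [0, 0.008, -0.24, 0, 0, 0], [0, 0.008, -0.3, 0, 0, 0], [0, 0.008, -0.316, 0, 0, 0], [0, 0.008, -0.324, 0, 0, 0], [0, 0.008, -0.324, 0, 0, 0]]])

```text
time_s: 19.8
position: [0.4688, 0.2246, 0.0072]
eef_rot: [[-0.151, 0.988, -0.0], [0.988, 0.151, -0.0], [-0.0, -0.0, -1.0]]
ft_force: [0.1, 0.5, -1.1]
grip_width: 0.0561
gripper_force: 64.7
```

Call:
arm_command(commands=[[[0, 0, -0.004, 0, 0, 0], [0, 0, -0.008, 0, 0, 0], [0, 0, -0.008, 0, 0, 0]]])

```text
time_s: 20.05
position: [0.4692, 0.2258, 0.0059]
eef_rot: [[-0.153, 0.988, 0.002], [0.988, 0.153, 0.0], [0.0, 0.002, -1.0]]
ft_force: [-0.3, 0.7, -2.0]
grip_width: 0.0559
gripper_force: 64.7
```

Call:
arm_command(commands=[[[0, 0, -0.004, 0, 0, 0], [0, 0, -0.006, 0, 0, 0], [0, 0, -0.006, 0, 0, 0]]])

```text
time_s: 20.3
position: [0.4682, 0.2259, 0.0036]
eef_rot: [[-0.153, 0.988, 0.0], [0.988, 0.153, 0.0], [0.0, 0.0, -1.0]]
ft_force: [-0.5, 0.6, -1.5]
grip_width: 0.0558
gripper_force: 64.7
```

Call:
arm_command(commands=[[[0, 0, -0.004, 0, 0, 0], [0, 0, -0.006, 0, 0, 0], [0, 0, -0.006, 0, 0, 0]]])

```text
time_s: 20.55
position: [0.4685, 0.2259, 0.0026]
eef_rot: [[-0.153, 0.988, 0.0], [0.988, 0.153, 0.0], [-0.0, 0.0, -1.0]]
ft_force: [-2.1, -0.3, 4.0]
grip_width: 0.0558
gripper_force: 67.6
```

Call:
arm_command(commands=[[[0, 0, -0.004, 0, 0, 0], [0, 0, -0.004, 0, 0, 0]]])

```text
time_s: 20.72
position: [0.4685, 0.2259, 0.0025]
eef_rot: [[-0.153, 0.988, -0.0], [0.988, 0.153, -0.0], [-0.0, -0.0, -1.0]]
ft_force: [-5.2, -1.3, 11.7]
grip_width: 0.0559
gripper_force: 71.1
```

Seated as predicted. Release, rise and head back to the plate with the turn of about -24.4°.

Call:
arm_command(commands=[[[0, 0, 0.008, 0, 0, 0], [0, 0, 0.008, 0, 0, 0], [0, 0, 0.008, 0, 0, 0], [0, 0, 0.008, 0, 0, 0], [0, 0, 0.1, 0, 0, 0], [0, 0, 0.26, 0, 0, 0], [0, 0, 0.5, 0, 0, 0], [0, 0, 0.5, 0, 0, 0], [0, 0, 0.5, 0, 0, 0]]], fingers=74)

```text
time_s: 21.47
position: [0.4729, 0.2272, 0.132]
eef_rot: [[-0.153, 0.988, 0.012], [0.988, 0.153, 0.003], [0.002, 0.012, -1.0]]
ft_force: [0.1, 1.0, 0.0]
grip_width: 0.0741
gripper_force: 0.0
```

Run:
```python
from st import *
p=snap('wrist','w12.png')
c=(.469,.2235)
for z in(.038,.040,.044): print(z,circ(p,z,c,.026,.032),circ(p,z,c,.014,.022))
print('mouth',circ(p,.024,c,.034,.040))
```

```text
21.4667 [0.4729 0.2272 0.132 ] yaw 8.8 [0.1 1.  0. ] 0.07413100052490847 0.0
0.038 [] [array([0.4682, 0.222 , 0.0203], dtype=float32)]
0.04 [] [array([0.4682, 0.2227, 0.0202], dtype=float32), array([0.4577, 0.219 , 0.0186], dtype=float32), array([0.4795, 0.2212, 0.0188], dtype=float32)]
0.044 [array([0.4675, 0.228 , 0.0305], dtype=float32)] [array([0.469 , 0.2242, 0.0198], dtype=float32), array([0.4577, 0.2362, 0.0189], dtype=float32), array([0.4795, 0.2242, 0.0179], dtype=float32)]
mouth [array([0.4682, 0.2227, 0.0367], dtype=float32), array([0.481 , 0.2062, 0.0365], dtype=float32), array([0.4562, 0.2085, 0.0372], dtype=float32)]
```

Call:
arm_command(commands=[[[0.228, -1, 0, 0, 0, -0.271], [0.228, -1, 0, 0, 0, -0.271], [0.228, -1, 0, 0, 0, -0.271], [0.228, -1, 0, 0, 0, -0.271], [0.228, -1, 0, 0, 0, -0.271], [0.228, -1, 0, 0, 0, -0.271], [0.228, -1, 0, 0, 0, -0.271], [0.228, -1, 0, 0, 0, -0.271]]], fingers=82)

```text
time_s: 22.18
position: [0.5244, -0.0267, 0.1239]
eef_rot: [[0.274, 0.962, -0.003], [0.962, -0.274, 0.0], [-0.0, -0.003, -1.0]]
ft_force: [-0.6, 0.8, 0.2]
grip_width: 0.0819
gripper_force: 0.0
```

Call:
arm_command(commands=[[[0, -0.514, -0.2, 0, 0, 0], [0, -0.514, -0.2, 0, 0, 0], [0, -0.514, -0.2, 0, 0, 0], [0, -0.514, -0.2, 0, 0, 0], [0, -0.514, -0.2, 0, 0, 0], [0, -0.514, -0.2, 0, 0, 0]]])

```text
time_s: 22.68
position: [0.5241, -0.151, 0.0745]
eef_rot: [[0.269, 0.963, -0.003], [0.963, -0.269, 0.003], [0.002, -0.004, -1.0]]
ft_force: [-0.8, 0.7, 0.4]
grip_width: 0.082
gripper_force: 0.0
```

```bash
cat > plate.py <<'E'
from st import *
def plate(p,z,cx,cy,W=.11,th=150):
    o=ortho(p,z,cx-W,cx+W,cy-W,cy+W)
    g=cv2.cvtColor(o,cv2.COLOR_RGB2GRAY); m=cv2.morphologyEx((g>th).astype(np.uint8),cv2.MORPH_CLOSE,np.ones((9,9))); m=cv2.morphologyEx(m,cv2.MORPH_OPEN,np.ones((7,7)))
    n,l,st,ce=cv2.connectedComponentsWithStats(m)
    for i in range(1,n):
        if st[i,4]>9000:
            r=cv2.minAreaRect(np.argwhere(l==i)[:,::-1].astype(np.float32)); print(np.round([cx+W-r[0][1]*.0005,cy+W-r[0][0]*.0005],4),np.round(np.array(r[1])*.0005,4),r[2])
E
python3 - <<'E'
from plate import *
p=snap('wrist','w13.png'); plate(p,.008,.5256,-.1536)
E
```

```text
22.6833 [ 0.5241 -0.151   0.0745] yaw -15.6 [-0.8  0.7  0.4] 0.08199757331833121 0.0
[ 0.5256 -0.1537] [0.1371 0.063 ] 15.642248153686523
```

The large lens is centred and home. The plate is at (0.5256, -0.1537), with the tool's yaw matched. I'll go down guarded.

Call:
arm_command(commands=[[[0.006, -0.011, -0.12, 0, 0, 0], [0.006, -0.011, -0.26, 0, 0, 0], [0.006, -0.011, -0.34, 0, 0, 0], [0.006, -0.011, -0.36, 0, 0, 0], [0.006, -0.011, -0.364, 0, 0, 0], [0.006, -0.011, -0.364, 0, 0, 0]]], fingers=70)

```text
time_s: 23.23
position: [0.5277, -0.1545, -0.0141]
eef_rot: [[0.267, 0.964, 0.001], [0.964, -0.267, -0.0], [0.0, 0.001, -1.0]]
ft_force: [0.7, 0.4, 0.6]
grip_width: 0.0703
gripper_force: 0.0
```

Call:
arm_command(commands=[[[0, 0, -0.004, 0, 0, 0], [0, 0, -0.008, 0, 0, 0], [0, 0, -0.012, 0, 0, 0], [0, 0, -0.012, 0, 0, 0], [0, 0, -0.012, 0, 0, 0]]])

```text
time_s: 23.65
position: [0.5271, -0.1557, -0.0175]
eef_rot: [[0.269, 0.963, 0.001], [0.963, -0.269, -0.0], [-0.0, 0.001, -1.0]]
ft_force: [0.4, 0.7, -0.4]
grip_width: 0.0701
gripper_force: 0.0
```

Run:
```python
from plate import *
p=snap('wrist','w14.png'); plate(p,.008,.5256,-.1536)
```

```text
23.65 [ 0.5271 -0.1557 -0.0175] yaw -15.6 [ 0.4  0.7 -0.4] 0.07010066178712765 0.0
[ 0.527  -0.1483] [0.1253 0.0625] 15.629593849182129
```

Call:
arm_command(commands=[[[-0.005, 0.008, -0.004, 0, 0, 0], [-0.005, 0.008, -0.008, 0, 0, 0], [-0.005, 0.008, -0.012, 0, 0, 0], [-0.005, 0.008, -0.012, 0, 0, 0]]])

```text
time_s: 24.03
position: [0.5252, -0.1533, -0.0214]
eef_rot: [[0.269, 0.963, -0.001], [0.963, -0.269, 0.0], [0.0, -0.001, -1.0]]
ft_force: [0.7, -0.1, -0.3]
grip_width: 0.0701
gripper_force: 0.0
```

Call:
arm_command(commands=[[[0, 0, -0.004, 0, 0, 0], [0, 0, -0.008, 0, 0, 0], [0, 0, -0.008, 0, 0, 0]]])

```text
time_s: 24.28
position: [0.5253, -0.1534, -0.0233]
eef_rot: [[0.269, 0.963, -0.0], [0.963, -0.269, 0.0], [0.0, -0.001, -1.0]]
ft_force: [0.3, 0.0, -0.6]
grip_width: 0.0699
gripper_force: 0.0
```

Call:
arm_command(commands=[[[0, 0, -0.004, 0, 0, 0], [0, 0, -0.006, 0, 0, 0], [0, 0, -0.006, 0, 0, 0]]])

```text
time_s: 24.53
position: [0.5254, -0.1534, -0.0247]
eef_rot: [[0.269, 0.963, -0.0], [0.963, -0.269, 0.0], [0.0, -0.0, -1.0]]
ft_force: [-0.2, -0.5, 0.4]
grip_width: 0.0698
gripper_force: 0.0
```

Call:
arm_command(commands=[[[0, 0, 0, 0, 0, 0], [0, 0, 0, 0, 0, 0], [0, 0, 0, 0, 0, 0], [0, 0, 0, 0, 0, 0], [0, 0, 0, 0, 0, 0]]], fingers=56)

```text
time_s: 24.95
position: [0.5274, -0.1543, -0.0222]
eef_rot: [[0.269, 0.963, 0.003], [0.963, -0.269, -0.001], [-0.0, 0.003, -1.0]]
ft_force: [-1.9, 2.1, 10.5]
grip_width: 0.0602
gripper_force: 71.0
```

Call:
arm_command(commands=[[[0, 0, 0.02, 0, 0, 0], [0, 0, 0.06, 0, 0, 0], [0, 0, 0.1, 0, 0, 0], [0, 0, 0.1, 0, 0, 0]]])

```text
time_s: 25.28
position: [0.5272, -0.1542, 0.0027]
eef_rot: [[0.269, 0.963, 0.004], [0.963, -0.269, -0.002], [-0.001, 0.004, -1.0]]
ft_force: [1.6, 0.0, -0.6]
grip_width: 0.0602
gripper_force: 65.4
```

Run:
```python
from plate import *
p=snap('wrist','w15.png'); 
h=P[2]+.0222+.008
plate(p,h,P[0],P[1]); plate(snap('scene'),h,P[0],P[1]); plate(snap('side'),h,P[0],P[1])
```

```text
25.2833 [ 0.5272 -0.1542  0.0027] yaw -15.6 [ 1.6  0.  -0.6] 0.060165318973631254 65.35139322280884
[ 0.5291 -0.1458] [0.1191 0.0625] 15.619393348693848
[ 0.5326 -0.129 ] [0.0848 0.0672] 15.5241117477417
[ 0.5167 -0.1756] [0.097  0.0653] 15.998300552368164
```

View pics/w15.png

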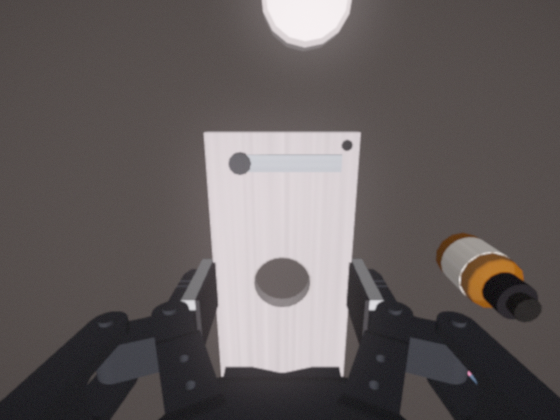

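The plate is held level and parallel to the pads, with its hole at (282,282) and a clip in view at the top. I'll work out the hole's offset from the TCP.

Run:
```python
from plate import *
p=snap('wrist')
h=P[2]+.0222+.008
print(circ(p,h,P[:2],.010,.016),onz(p,(282,281),h),onz(p,(282,132),h))
c=(onz(p,(206,132),h)+onz(p,(359,132),h))/2; e=c[:2]-P[:2]; a=np.radians(-15.6); print('centre from edge',c[:2]-.068*np.array([-np.sin(a),np.cos(a)]))
```

```text
25.4333 [ 0.5255 -0.1535  0.0006] yaw -15.6 [-0.7  0.  -2.1] 0.059630752207156155 65.3513252735138
[array([ 0.5255, -0.1527,  0.0127])] [ 0.52568831 -0.15221935  0.03081095] [ 0.54361327 -0.08807889  0.03081095]
centre from edge [ 0.52551779 -0.15362737]
```

Call:
arm_command(commands=[[[0, 0, 0.12, 0, 0, 0], [0, 0, 0.27, 0, 0, 0], [-0.02, 0.13, 0.28, 0, 0, 0.07], [-0.232, 0.95, 0.28, 0, 0, 0.271], [-0.232, 0.95, 0.28, 0, 0, 0.271], [-0.232, 0.95, 0.28, 0, 0, 0.271], [-0.232, 0.95, 0.28, 0, 0, 0.271], [-0.232, 0.95, 0.28, 0, 0, 0.271], [-0.232, 0.95, 0.28, 0, 0, 0.271], [-0.232, 0.95, 0.28, 0, 0, 0.271]]])

```text
time_s: 26.32
position: [0.4658, 0.0862, 0.0698]
eef_rot: [[-0.158, 0.987, -0.002], [0.987, 0.158, 0.0], [0.0, -0.002, -1.0]]
ft_force: [-0.4, -0.6, -1.9]
grip_width: 0.0599
gripper_force: 66.1
```

Call:
arm_command(commands=[[[0, 0.2, 0, 0, 0, 0], [0, 0.55, 0, 0, 0, 0], [0, 0.55, 0, 0, 0, 0], [0, 0.55, 0, 0, 0, 0], [0, 0.55, 0, 0, 0, 0], [0, 0.55, 0, 0, 0, 0]]])

```text
time_s: 26.82
position: [0.4679, 0.2206, 0.07]
eef_rot: [[-0.154, 0.988, -0.001], [0.988, 0.154, -0.001], [-0.001, -0.001, -1.0]]
ft_force: [-0.8, 0.6, -2.1]
grip_width: 0.0598
gripper_force: 66.1
```

```bash
cat > pc.py <<'E'
from plate import *
p=snap('wrist','w16.png')
h=P[2]+.0222+.008; print('hole',circ(p,h,P[:2],.010,.016),'by px',onz(p,(282,281),h))
def edge(p,h,yaw,c):
    # far end edge: profile along plate y in an ortho map
    a=np.radians(yaw); ax=np.array([np.cos(a),np.sin(a)]); ay=np.array([-np.sin(a),np.cos(a)])
    d=np.arange(.04,.10,.00025); acc=[]
    for x in np.arange(-.02,.021,.004):
        uv=np.array([proj(p,[*(c+x*ax+k*ay),h]) for k in d],np.float32)
        g=cv2.remap(cv2.cvtColor(p['image'],cv2.COLOR_RGB2GRAY),uv[:,None,0],uv[:,None,1],1)[:,0].astype(float); acc.append(g)
    g=cv2.GaussianBlur(np.mean(acc,0)[None],(0,0),3)[0]; k=np.argsort(np.gradient(g)); return d[k[:3]],d[k[-3:]]
print('edge (want .068)',edge(p,h,np.degrees(np.arctan2(R[1,1],R[0,1])),P[:2]))
E
python3 pc.py
```

```text
26.8167 [0.4679 0.2206 0.07  ] yaw 8.8 [-0.8  0.6 -2.1] 0.05975744537925237 66.08282804489136
hole [array([0.4679, 0.2213, 0.0126])] by px [0.46752896 0.22190205 0.10022537]
edge (want .068) (array([0.09275, 0.0925 , 0.093  ]), array([0.09075, 0.05975, 0.0905 ]))
```

The plate's hole is at (0.468, 0.2213). The recess centre from the earlier map is (0.4688, 0.2222). A small shift, then lower it guarded.

Call:
arm_command(commands=[[[0.004, 0.004, -0.08, 0, 0, 0], [0.004, 0.004, -0.14, 0, 0, 0], [0.004, 0.004, -0.164, 0, 0, 0], [0.004, 0.004, -0.172, 0, 0, 0], [0.004, 0.004, -0.172, 0, 0, 0]]])

```text
time_s: 27.28
position: [0.4683, 0.2211, 0.027]
eef_rot: [[-0.151, 0.989, -0.001], [0.989, 0.151, -0.001], [-0.0, -0.001, -1.0]]
ft_force: [0.3, 0.1, -2.0]
grip_width: 0.0595
gripper_force: 66.1
```

Call:
arm_command(commands=[[[0, 0, -0.004, 0, 0, 0], [0, 0, -0.008, 0, 0, 0], [0, 0, -0.008, 0, 0, 0]]])

```text
time_s: 27.53
position: [0.4692, 0.2225, 0.0262]
eef_rot: [[-0.153, 0.988, 0.001], [0.988, 0.153, 0.0], [0.0, 0.001, -1.0]]
ft_force: [0.6, -0.6, -1.2]
grip_width: 0.06
gripper_force: 66.1
```

Call:
arm_command(commands=[[[0, 0, -0.004, 0, 0, 0], [0, 0, -0.008, 0, 0, 0], [0, 0, -0.008, 0, 0, 0]]])

```text
time_s: 27.78
position: [0.4684, 0.2226, 0.0235]
eef_rot: [[-0.153, 0.988, 0.0], [0.988, 0.153, -0.0], [-0.0, 0.0, -1.0]]
ft_force: [0.5, 0.3, -2.0]
grip_width: 0.0597
gripper_force: 66.1
```

Call:
arm_command(commands=[[[0, 0, -0.004, 0, 0, 0], [0, 0, -0.006, 0, 0, 0], [0, 0, -0.006, 0, 0, 0]]])

```text
time_s: 28.03
position: [0.4685, 0.2226, 0.0219]
eef_rot: [[-0.153, 0.988, -0.0], [0.988, 0.153, -0.0], [-0.0, -0.0, -1.0]]
ft_force: [-0.2, -0.1, -1.6]
grip_width: 0.0601
gripper_force: 66.1
```

Call:
arm_command(commands=[[[0, 0, -0.004, 0, 0, 0], [0, 0, -0.004, 0, 0, 0]]])

```text
time_s: 28.2
position: [0.4685, 0.2226, 0.0218]
eef_rot: [[-0.153, 0.988, -0.0], [0.988, 0.153, -0.0], [-0.0, -0.0, -1.0]]
ft_force: [-2.0, -1.1, 4.0]
grip_width: 0.0602
gripper_force: 66.7
```

Call:
arm_command(commands=[[[0, 0, -0.004, 0, 0, 0], [0, 0, -0.004, 0, 0, 0]]])

```text
time_s: 28.37
position: [0.4686, 0.2226, 0.0217]
eef_rot: [[-0.153, 0.988, -0.001], [0.988, 0.153, -0.0], [-0.0, -0.001, -1.0]]
ft_force: [-5.0, -1.5, 11.5]
grip_width: 0.0598
gripper_force: 67.5
```

The plate met the recess floor exactly where predicted (bottom at 0.044). Release, rise well clear and check.

Call:
arm_command(commands=[[[0, 0, 0.006, 0, 0, 0], [0, 0, 0.006, 0, 0, 0], [0, 0, 0.006, 0, 0, 0], [0, 0, 0.006, 0, 0, 0], [0, 0, 0.08, 0, 0, 0], [0, 0, 0.24, 0, 0, 0], [0, 0, 0.6, 0, 0, 0], [0, -0.2, 0.8, 0, 0, 0], [0, -0.2, 0.8, 0, 0, 0], [0, -0.2, 0.8, 0, 0, 0], [0, -0.2, 0.8, 0, 0, 0]]], fingers=74)

```text
time_s: 29.28
position: [0.473, 0.1715, 0.227]
eef_rot: [[-0.151, 0.988, 0.013], [0.989, 0.151, 0.001], [-0.001, 0.013, -1.0]]
ft_force: [0.9, 0.4, 0.7]
grip_width: 0.0744
gripper_force: 0.0
```

Run:
```python
from plate import *
p=snap('wrist','w17.png')
for th in(190,205,218): plate(p,.052,.4688,.2222,.12,th)
print('hole',circ(p,.052,(.4688,.2222),.010,.016))
N={'stage_plate':.044,'small_lens':.012,'eyepiece':.012,'packed_eyepiece':.012,'oil_bottle':0}
for n,z in N.items(): print(n,[(round(d['p'],2),np.round(onz(p,d['location'],z)[:2],4)) for d in viewer.place_of(p,n)[:3]])
print('small',circ(p,.034,(.591,.194),.011,.016),'eye',circ(p,.062,(.606,.106),.016,.022))
# far/near edge corners of plate predicted vs gray profile
g=cv2.cvtColor(ortho(p,.052,.36,.58,.11,.33),cv2.COLOR_RGB2GRAY)
a=np.radians(8.8)
for nm,v in(('y',(-np.sin(a),np.cos(a))),('x',(np.cos(a),np.sin(a)))):
    d=np.arange(-.095,.0951,.0025); print(nm,[int(g[int((.58-(.4688+k*v[0]))/.0005),int((.33-(.2222+k*v[1]))/.0005)]) for k in d])
```

```text
29.2833 [0.473  0.1715 0.227 ] yaw 8.7 [0.9 0.4 0.7] 0.07440110200738219 0.0
[0.5125 0.2102] [0.1893 0.225 ] 81.13536834716797
[0.5127 0.2099] [0.1885 0.2241] 81.25383758544922
[0.4946 0.119 ] [0.1145 0.0325] 90.0
hole [array([0.468 , 0.223 , 0.0129], dtype=float32)]
stage_plate [(0.83, array([0.4668, 0.2201]))]
small_lens [(0.9, array([0.59  , 0.1962]))]
eyepiece [(0.62, array([0.6044, 0.1101]))]
packed_eyepiece [(0.63, array([0.5769, 0.2804]))]
oil_bottle []
small [array([0.5902, 0.1948, 0.0132], dtype=float32), array([0.6165, 0.1738, 0.013 ], dtype=float32)] eye [array([0.567 , 0.1412, 0.0189], dtype=float32), array([0.591 , 0.1187, 0.0193], dtype=float32)]
y [218, 217, 217, 217, 216, 203, 186, 183, 147, 172, 188, 194, 203, 203, 201, 193, 194, 192, 202, 202, 202, 202, 201, 201, 201, 201, 201, 200, 200, 201, 200, 201, 200, 182, 138, 142, 147, 151, 156, 158, 161, 164, 166, 173, 196, 200, 200, 200, 201, 200, 200, 200, 201, 200, 200, 201, 200, 200, 200, 194, 190, 192, 195, 201, 201, 202, 208, 208, 182, 202, 208, 208, 214, 200, 164, 208, 106]
x [78, 80, 78, 79, 80, 81, 80, 81, 82, 83, 83, 85, 85, 85, 86, 88, 111, 208, 182, 211, 215, 208, 196, 194, 171, 167, 201, 205, 204, 203, 204, 201, 198, 156, 146, 150, 151, 154, 156, 152, 149, 147, 145, 181, 201, 200, 199, 198, 199, 202, 187, 153, 189, 197, 200, 213, 214, 214, 215, 215, 215, 216, 216, 214, 214, 214, 213, 213, 213, 213, 213, 214, 214, 215, 212, 212, 212]
```

Call:
arm_command(commands=[[[0, 0, 0, 0, 0, 0], [0, 0, 0, 0, 0, 0], [0, 0, 0, 0, 0, 0]]])

```text
time_s: 29.83
position: [0.4681, 0.1727, 0.2191]
eef_rot: [[-0.153, 0.988, -0.002], [0.988, 0.153, -0.0], [0.0, -0.002, -1.0]]
ft_force: [-0.6, 0.0, -0.7]
grip_width: 0.074
gripper_force: 0.0
```

Run:
```python
from h import *
p=snap('side'); print([(n,round(d['p'],2),np.round(onz(p,d['location'],0)[:2],3)) for n in('oil_bottle','packed_eyepiece') for d in viewer.place_of(p,n)[:1]])
print(manip.close_job())
```

```text
[('oil_bottle', 0.76, array([ 0.624, -0.187])), ('packed_eyepiece', 0.67, array([0.582, 0.302]))]
the job is handed in; nothing more can be done
None
```

I packed the small lens, the eyepiece, the large lens and the stage plate in their nests, with the plate over the large lens, and handed the job in after about 30 s. Contact and camera checks showed each one home, and the packed eyepiece and oil bottle were left where they were; no verdict came back.

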